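# Slide the solid disc into its well on the layout plate

### The arm

A 6-joint arm with a two-finger parallel gripper is mounted at the origin on the work surface. World frame = base frame: x ahead of the robot, y to its left, z up, the work surface at z = 0. Lengths are in m, angles in rad, forces in N, time in s.
With the tool pointing down it reaches from about 0.3 to 0.875 m from the base axis. Payload 6.4 kg.
Tool frame: the origin (TCP) lies on the mounting face of the last link; the fingertips stand 166 mm ahead of it and the grasp point (between the pads) lies 147 mm ahead of it; z points along the fingers, y is the direction in which the jaws open and shut (so a half turn about z gives the same grasp; the last joint's range is limited). The gripper opens to 88 mm and grips with 3 to 60 N. Pads are 18 mm wide; open, the fingers measure 123 mm over their backs; the gripper's body (75 mm by 187 mm) begins 45 mm behind the grasp point.
Start: joints at [-1.397, 0.181, 1.607, -0, 1.354, -0.206], TCP at [0.213, -0.534, 0.405] pointing down, gripper open.
Joint ranges: [-2.99, 2.99], [-0.89, 2.07], [0.3, 2.58], [-1.14, 4.28], [0, 2.63], [-3.12, 3.12]. Speed limits (rad/s): [2.57, 2.57, 3.01, 3.14, 3.14, 3.14].

### API

Orientations are given as a 3x3 rotation matrix whose columns are the frame's x, y, z axes.
In Python, from cell import manip gives the robot as it stands. The module is installed in compiled form; this text tells all that it offers.
- The arm moves only by the tool move_arm, never from a script. Its argument "moves" is a list of rows, each a list of 7 numbers: the opening in per cent of the stroke, from 0 (shut) to 100 (fully open), then the shift along the tool's x, y, z in cm, then the turn, a rotation vector about the tool's x, y, z in rad. In form: [[grip, dx, dy, dz, rx, ry, rz], ...]. A call has 1 to 20 rows; each row is the pose to reach, as a shift and turn from the pose commanded when the call began, along the tool's axes at that moment; what a row does not reach only later rows make up. A row lasts 1/8 s, in which the tool goes at most 62.5 mm and 10.7 degrees, less where a joint would pass 70% of its speed; a pose out of reach is approached as far as the arm can. A call with a gripper value outside its range is refused whole. The fingers move at their own pace and stop on an object; "squeeze" is the grip in N (left out, the last holds). Time passes only in rows, so rows that repeat a pose let the fingers close. It gives the time, the measured TCP pose, the force and the opening at its end, in the units of the state.
- manip.read_state(): the state, without advancing time (a new reading comes with each control period).
- manip.snapshot(name): name is "scene" or "top" or "wrist"; returns (picture, depth): 400x640x3 uint8, red, green, blue; 400x640 float32, m along the optical axis (not along the pixel's ray), 0 where there is no reading.
- manip.camera_info(name): a dict with "mtx" (3x3 intrinsics, pixels), "rvec" (rotation vector, rad) and "tvec" (3), from world to camera coordinates, as OpenCV has them. Camera axes: x right, y down, z forward; pixel columns grow to the right and rows downward; lengths in m; the calibration is good to about 2 mm. A picture is of the moment at which its call begins: read the wrist's pose just before it. camera_info takes no time and is no camera call; for the wrist camera it gives the pose at the moment of the call.
- manip.job_done(): hands the job in, once; it reports no verdict.
Trained networks look in the newest picture that a camera, given by its name, has taken for a name from the list of things; names that differ only in an ending like _2 or _b are one class to them, and where a whole thing is asked for, a point or a joint stands for the part that bears it (a point fixed in the world has none). Each returns a list of dicts, best first, with "conf" (0 to 1); they miss things now and then, are a little off and sometimes report something else, mostly with a low value. They report only what shows in the picture. A call takes as long as a camera call. They do not tell look-alikes from the thing itself.
- manip.find_in(target, camera): "rect" ([centre column, centre row, width, height] in pixels, round what is visible of it).
- manip.landmark_of(target, camera): "at" ([column, row] in pixels: a listed point, or the origin of a listed thing).
The state is a dict: "t": time; "joints": joint angles; "dq": joint speeds; "joint_torque": joint torques, N m; "eef_pos": TCP position; "tool_rot": TCP orientation; "ft_force": force on the tool from outside, world axes, zero at the start; "ft_torque": the same for the moment, N m; "grip_width": finger opening in m.
Only numpy, scipy, OpenCV 4.12 (cv2) and the standard library are available. Lean on these libraries where they do the work, as an engineer would, in place of code of your own. Each camera call takes 0.05 s, during which the arm holds its last target.

### The job

On the garage bench lies a dark steel parts plate with a large empty round well. Slide the solid round steel disc (not the washer with the hole) along the plate, without lifting it off, until it drops into the large well and lies flat on its floor; let go of it. Leave the washer where it lies.

Things in the scene. Friction and masses are not known exactly. Their poses are not given: they have to be found in the camera images.
- disc: Solid steel disc without a hole, 44 mm in diameter, 12 mm thick, about 0.14 kg, loose, lying flat on the plate. Origin: centre of its underside; z up its axis.
- washer: Steel washer with a hole, a bystander: 44 mm outside diameter, 22 mm hole, 8 mm thick, loose, lying flat on the plate, at least 90 mm (centre to centre) from the disc and clear of the straight way from the disc to the large well. Origin: centre of its underside; z up its axis.
- plate: Dark steel parts plate fixed to the bench, 180 mm (its x) by 320 mm (its y), 16 mm thick, flat top with two round wells: the large empty one (see well) and, at x +55, y +125 mm, a small one of 36 mm in which a hexagon nut lies, standing 7 mm above the plate. Origin: centre of the underside.
- well (a point): Centre of the mouth of the large round well, level with the top of the plate, at x 0, y -100 mm in the plate's frame. The well is 65 mm in diameter and 5 mm deep with a flat dark floor; a seated disc stands 7 mm above the plate. Axes as the plate's.
Things that resemble listed ones, but are neither listed nor needed, are in the scene too. What is shaped like the disc but green or purple is not meant.

How it is judged:
By the outcome, as a careful person would: the job done as asked, in the order asked, and still so for the second after the job is handed in, with the robot touching nothing.
It also fails if it takes over 35 s, if anything falls off the work surface, if the arm or the gripper's body presses on something with over 40 N, if the wrist force passes 120 N, or if a joint passes its speed limit or range.

## Working session

There is one attempt and no reset: what is moved stays moved. The work goes in short steps, Python scripts to look and compute and a tool call to move; the robot and the scene stay as the last step left them, time stands still between calls to the robot, and variables do not carry over. Pictures are saved under pics/ and viewed, and the job is handed in when it is done.

Besides the shell and the picture viewer there is one more tool, called as name(argument=value, ...) on one line, values as JSON. move_arm: Moves the arm, as the interface text tells. Its arguments: {"type":"object","properties":{"moves":{"type":"array"},"squeeze":{"type":"number"}},"required":["moves"]}

```bash
mkdir -p pics; cat > h.py <<'E'
import numpy as np,cv2
from cell import manip
def cam(n):
    c=manip.camera_info(n);R=cv2.Rodrigues(np.array(c['rvec'],float))[0];return np.array(c['mtx'],float),R,np.array(c['tvec'],float).ravel()
def px2w(n,u,v,z):
    K,R,t=cam(n);d=R.T@np.linalg.inv(K)@np.array([u,v,1.]);o=-R.T@t
    return o+d*(z-o[2])/d[2]
def dep2w(n,u,v,d):
    K,R,t=cam(n);return R.T@(np.linalg.inv(K)@np.array([u,v,1.])*d-t)
def w2px(n,p):
    K,R,t=cam(n);q=K@(R@np.array(p)+t);return q[:2]/q[2]
E
python3 - <<'E'
from h import *
for n in ['top','scene']:
    p,d=manip.snapshot(n);cv2.imwrite(f'pics/{n}0.png',p[:,:,::-1]);np.save(f'pics/{n}0d.npy',d)
    for t in ['disc','washer','plate']:
        print(n,t,manip.find_in(t,n)[:4])
    print(n,manip.landmark_of('well',n)[:2])
s=manip.read_state();print(s['t'],s['eef_pos'],s['tool_rot'],s['ft_force'])
E
```

```text
top disc [{'rect': [342.4, 155.1, 23.3, 24.9], 'conf': 0.97}, {'rect': [260.6, 140.6, 18.0, 23.4], 'conf': 0.85}, {'rect': [301.4, 143.2, 22.8, 26.4], 'conf': 0.74}, {'rect': [309.2, 231.3, 23.5, 27.0], 'conf': 0.6}]
top washer [{'rect': [264.8, 290.0, 23.5, 22.3], 'conf': 0.6}]
top plate [{'rect': [315.5, 249.4, 189.6, 136.6], 'conf': 0.68}]
top [{'at': [366.0, 234.0], 'conf': 0.91}]
scene disc [{'rect': [330.4, 263.4, 23.9, 24.2], 'conf': 0.97}, {'rect': [377.2, 277.8, 27.8, 28.6], 'conf': 0.97}, {'rect': [344.5, 184.9, 22.8, 14.4], 'conf': 0.92}, {'rect': [287.6, 246.2, 25.7, 24.0], 'conf': 0.87}]
scene washer [{'rect': [392.7, 157.1, 19.8, 16.6], 'conf': 0.47}]
scene plate [{'rect': [342.2, 181.9, 178.3, 78.8], 'conf': 0.76}]
scene [{'at': [293.2, 171.7], 'conf': 0.59}]
0.5 [ 0.21318395 -0.53401796  0.40469178] [[ 9.28733591e-01  3.70747780e-01 -1.64270790e-05]
 [ 3.70747781e-01 -9.28733589e-01  5.30660384e-05]
 [ 4.41773593e-06 -5.53745155e-05 -9.99999998e-01]] [ 1.13497317  0.1240125  -0.77527283]
```

View pics/top0.png

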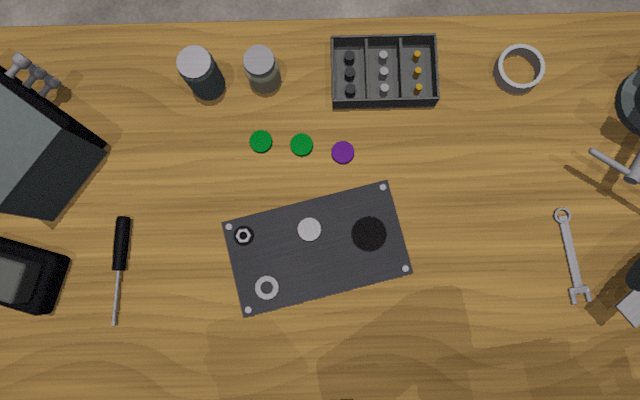

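View pics/scene0.png

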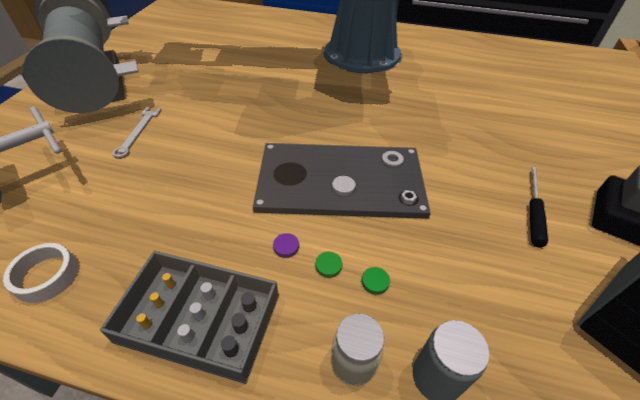

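```bash
python3 - <<'E'
from h import *
p=cv2.imread('pics/top0.png')[170:330,200:430];cv2.imwrite('pics/topc.png',cv2.resize(p,None,fx=3.4,fy=3.4,interpolation=cv2.INTER_CUBIC))
E
```

```text
(no output)
```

View pics/topc.png

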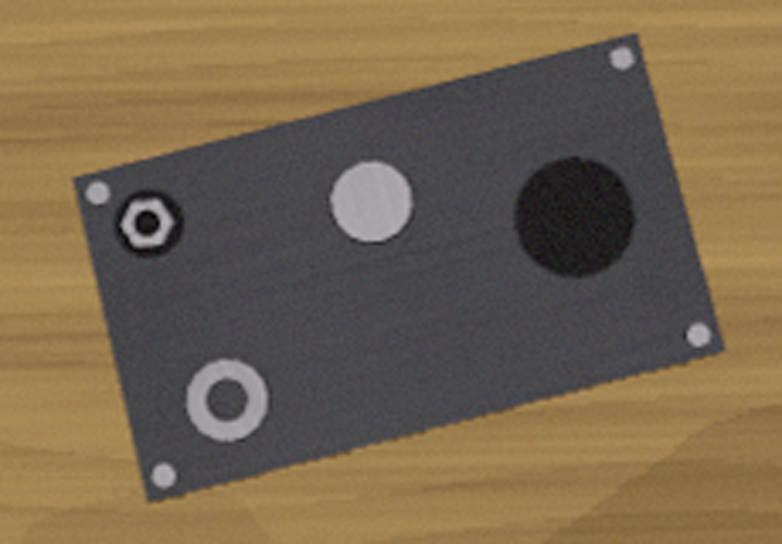

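The candidates are the silver solid disc at (309,230), two green discs at (261,141) and (302,145), a purple one at (343,152), the washer at (266,288) and the nut at (243,235). I choose (309,230): it is solid, silver and on the plate, and the crop confirms it. The large well is at (369,234).

```bash
python3 - <<'E'
from h import *
p=cv2.imread('pics/top0.png').astype(int);d=np.load('pics/top0d.npy');hsv=cv2.cvtColor(p.astype(np.uint8),cv2.COLOR_BGR2HSV)
def blob(mask,u,v):
    n,l,s,c=cv2.connectedComponentsWithStats(mask.astype(np.uint8));i=l[v,u];return c[i],s[i]
g=p.mean(2)
zd=None
for nm,m,u,v,z in [('disc',g>125,309,230,.028),('well',g<45,369,234,.014),('washer',g>125,258,289,.024)]:
    m=m&(hsv[:,:,1]<60)
    c,s=blob(m,u,v);print(nm,c,s,px2w('top',*c,z),'depth pt',dep2w('top',u,v,d[v,u]))
c4=[]
for u,v in [(383,187),(405,268),(248,310),(228,227)]:
    m=(g>115)&(hsv[:,:,1]<60);c,s=blob(m,u,v);c4.append(px2w('top',*c,.016));print(s,c4[-1])
print(dep2w('top',330,260,d[260,330]))
for n in ['scene']:
    print('expected scene px', [w2px('scene',px2w('top',309.5,229.5,.028)),w2px('scene',px2w('top',369,234,.016))])
E
```

```text
disc [308.9025522  228.90719258] [297 218  24  23 431] [0.56971769 0.06877165 0.028     ] depth pt [0.56753607 0.06852957 0.03023414]
well [368.51624549 233.69434416] [352 216  35  36 831] [ 0.55932097 -0.04096748  0.014     ] depth pt [ 0.55895362 -0.04210731  0.01072779]
washer [266.14144737 287.29276316] [255 276  24  24 304] [0.46606752 0.14822372 0.024     ] depth pt [0.46343056 0.16272419 0.02563759]
[380 184   6   6  32] [ 0.64699631 -0.07001038  0.016     ]
[402 265   7   7  38] [ 0.49462165 -0.10560937  0.016     ]
[245 306   7   8  39] [0.42693222 0.18283855 0.016     ]
[225 224   7   6  35] [0.57887793 0.21898305 0.016     ]
[0.51253746 0.03158047 0.01483374]
expected scene px [array([344.01513325, 183.00596456]), array([290.30178198, 172.86653893])]
```

move_arm(moves=[[70,5,-3.9,1,0,0,-0.1],[70,10,-7.7,2,0,0,-0.2],[70,14.5,-11.2,3,0,0,-0.3],[70,19,-14.7,4,0,0,-0.4],[70,23.5,-18.1,5,0,0,-0.5],[70,28,-21.6,6,0,0,-0.6],[70,32.5,-25.1,7,0,0,-0.7],[70,37,-28.5,8,0,0,-0.8],[70,41.5,-32,8.5,0,0,-0.9],[70,46,-35.5,9,0,0,-1.0],[70,50,-38.6,9.5,0,0,-1.098],[70,53,-41,10,0,0,-1.098],[70,55,-42.5,10.5,0,0,-1.098],[70,55.5,-42.8,10.5,0,0,-1.098],[70,55.5,-42.8,10.5,0,0,-1.098],[70,55.5,-42.8,10.5,0,0,-1.098]])

```text
t: 2.5
eef_pos: [0.5697, 0.0683, 0.2999]
tool_rot: [[0.094, 0.996, 0.0], [0.996, -0.094, -0.0], [-0.0, 0.0, -1.0]]
ft_force: [-0.6, 0.2, 0.0]
grip_width: 0.0616
```

```bash
python3 - <<'E'
from h import *
s=manip.read_state();p,d=manip.snapshot('wrist');cv2.imwrite('pics/wrist1.png',p[:,:,::-1]);np.save('pics/w1d.npy',d)
r=manip.find_in('disc','wrist');print(r[:3])
print('pred disc',w2px('wrist',[.5697,.0688,.028]),'well',w2px('wrist',[.5595,-.0409,.016]))
for x in r[:2]: print(px2w('wrist',*x['rect'][:2],.028))
print(s['eef_pos'])
E
```

```text
[{'rect': [492.5, 165.2, 54.8, 46.2], 'conf': 0.95}, {'rect': [471.1, 240.9, 49.7, 38.5], 'conf': 0.6}, {'rect': [505.6, 74.1, 56.3, 58.2], 'conf': 0.56}]
pred disc [318.24365663 201.84876953] well [318.62722908 299.2677207 ]
[0.72407066 0.08733475 0.028     ]
[0.70918241 0.01682234 0.028     ]
[0.56973222 0.06830267 0.29994815]
```

View pics/wrist1.png

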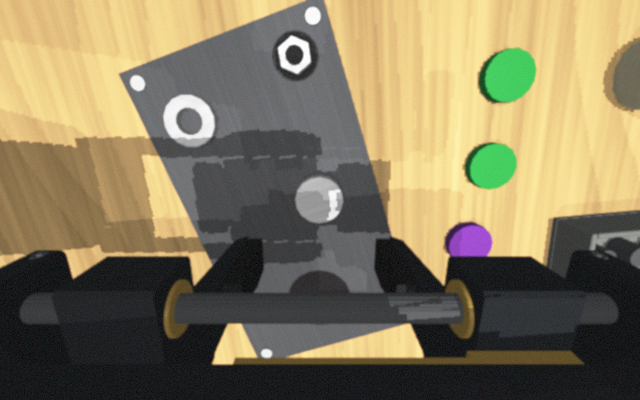

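The wrist view shows the disc at about (319,200), against (318,202) predicted from the top camera, and the jaws straddle the slide line. Next I descend and close.

move_arm(moves=[[70,0,0,4,0,0,0],[70,0,0,7.5,0,0,0],[70,0,0,9.5,0,0,0],[70,0,0,10.7,0,0,0],[70,0,0,11.2,0,0,0],[70,0,0,11.3,0,0,0],[70,0,0,11.3,0,0,0],[47,0,0,11.3,0,0,0],[47,0,0,11.3,0,0,0],[47,0,0,11.3,0,0,0],[47,0,0,11.3,0,0,0],[47,0,0,11.3,0,0,0]], squeeze=8)

```text
t: 4.1
eef_pos: [0.5702, 0.0693, 0.1871]
tool_rot: [[0.093, 0.996, 0.001], [0.996, -0.093, -0.0], [0.0, 0.001, -1.0]]
ft_force: [-1.1, 0.8, 4.6]
grip_width: 0.0435
```

```bash
python3 - <<'E'
from h import *
for k in range(2):
    p,d=manip.snapshot(['scene','wrist'][k])
    c=p[120:240,230:450] if k==0 else p
    cv2.imwrite(f'pics/g{k}.png',cv2.resize(c[:,:,::-1],None,fx=3.5 if k==0 else 1,fy=3.5 if k==0 else 1))
    s=manip.read_state();print(s['ft_force'],s['grip_width'],s['eef_pos'])
E
```

```text
[-1.06804776  0.02239921  5.51480377] 0.043316371003150105 [0.57015499 0.06924277 0.18706014]
[-0.77046808  0.25554441  5.33424164] 0.04349373107235392 [0.5701643  0.06925099 0.18709079]
```

View pics/g0.png

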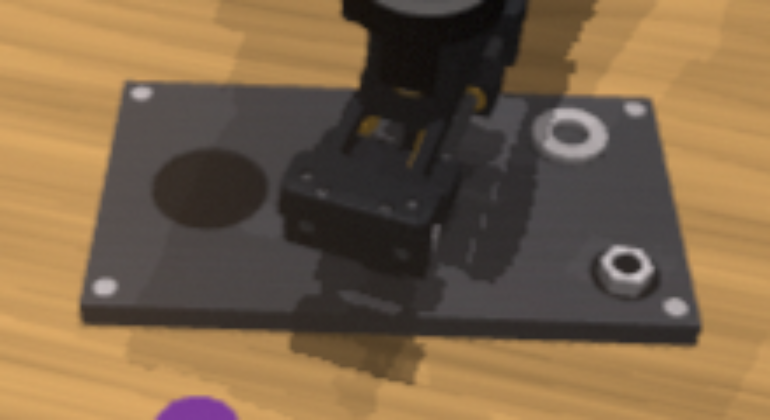

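View pics/g1.png

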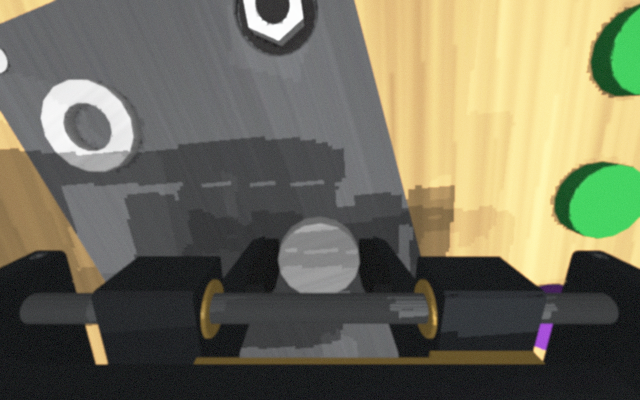

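The disc sits squarely between the pads at about (318,257) and the opening is 43.5 mm. There is a light 5 N contact. Now I slide it 110 mm along tool -x.

move_arm(moves=[[47,-0.5,0,0,0,0,0],[47,-1.5,0,0,0,0,0],[47,-2.5,0,0,0,0,0],[47,-3.5,0,0,0,0,0],[47,-4.5,0,0,0,0,0],[47,-5.5,0,0,0,0,0],[47,-6.5,0,0,0,0,0],[47,-7.5,0,0,0,0,0],[47,-8.5,0,0,0,0,0],[47,-9.5,0,0,0,0,0],[47,-10.3,0,0,0,0,0],[47,-10.8,0,0,0,0,0],[47,-11,0,0,0,0,0],[47,-11,0,0,0,0,0],[47,-11,0,0,0,0,0]], squeeze=10)

```text
t: 6.08
eef_pos: [0.5597, -0.0401, 0.1866]
tool_rot: [[0.093, 0.996, -0.0], [0.996, -0.093, 0.0], [0.0, -0.0, -1.0]]
ft_force: [0.7, -0.4, -1.4]
grip_width: 0.0435
```

```bash
python3 - <<'E'
from h import *
for k in range(2):
    p,d=manip.snapshot(['scene','wrist'][k])
    c=p[120:240,230:450] if k==0 else p
    cv2.imwrite(f'pics/s{k}.png',cv2.resize(c[:,:,::-1],None,fx=3.5 if k==0 else 1,fy=3.5 if k==0 else 1))
E
```

```text
(no output)
```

View pics/s0.png

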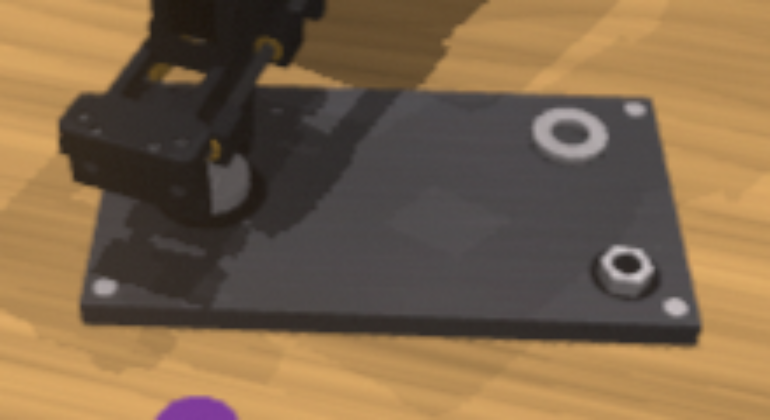

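View pics/s1.png

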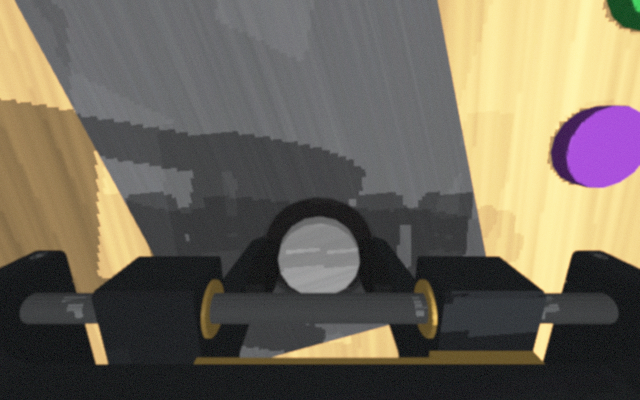

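The disc is over the well, with an even dark rim around (319,257). I lower 2 mm, release, wait, then retreat straight up.

move_arm(moves=[[47,0,0,0.1,0,0,0],[47,0,0,0.2,0,0,0],[47,0,0,0.2,0,0,0],[70,0,0,0.2,0,0,0],[70,0,0,0.2,0,0,0],[70,0,0,0.2,0,0,0],[70,0,0,0.2,0,0,0],[70,0,0,-0.5,0,0,0],[70,0,0,-2,0,0,0],[70,0,0,-5,0,0,0],[70,0,0,-9,0,0,0],[70,0,0,-13,0,0,0],[70,0,0,-17,0,0,0],[70,0,0,-19,0,0,0],[70,-4,0,-20,0,0,0],[70,-9,0,-20,0,0,0],[70,-14,0,-20,0,0,0],[70,-17,0,-20,0,0,0],[70,-18,0,-20,0,0,0],[70,-18,0,-20,0,0,0]])

```text
t: 8.68
eef_pos: [0.5429, -0.2194, 0.3872]
tool_rot: [[0.094, 0.996, 0.0], [0.996, -0.094, 0.0], [0.0, 0.0, -1.0]]
ft_force: [-0.4, 0.3, 0.3]
grip_width: 0.0617
```

```bash
python3 - <<'E'
from h import *
p,d=manip.snapshot('scene');cv2.imwrite('pics/e0.png',cv2.resize(p[120:240,230:450,::-1],None,fx=3.5,fy=3.5))
p,d=manip.snapshot('top');cv2.imwrite('pics/e1.png',cv2.resize(p[170:330,200:430,::-1],None,fx=3.4,fy=3.4))
p=p.astype(int);m=((p.mean(2)>110)&(p.max(2)-p.min(2)<25)).astype(np.uint8)
n,l,s,c=cv2.connectedComponentsWithStats(m)
for i in range(1,n):
    if s[i,4]>200 and 220<c[i][0]<420 and 170<c[i][1]<330: print(c[i],s[i],px2w('top',*c[i],.023))
for u,v in [(368,233),(362,229),(374,229),(362,238),(374,238)]: print(dep2w('top',u,v,d[v,u]))
z=lambda u,v:np.mean([[dep2w('top',a,b,d[b,a])[2] for a in range(u-3,u+4)] for b in range(v-3,v+4)])
print('plate',z(330,260),'disc L,R,U,D',z(363,233),z(373,233),z(368,228),z(368,238))
E
```

```text
[368.58333333 233.26351351] [357 222  24  24 444] [ 0.55949572 -0.04040338  0.023     ]
[266.31195335 287.27113703] [255 276  24  24 343] [0.46606162 0.14804986 0.023     ]
[ 0.56001015 -0.03935545  0.02292761]
[ 0.56762002 -0.0285787   0.02302307]
[ 0.56719304 -0.05073261  0.02174424]
[ 0.5509904  -0.02792763  0.02479154]
[ 0.55061669 -0.05009519  0.02227451]
plate 0.01645892739909764 disc L,R,U,D 0.023513891321669287 0.023313465596709486 0.023890739680134665 0.023554284203445252
```

View pics/e0.png

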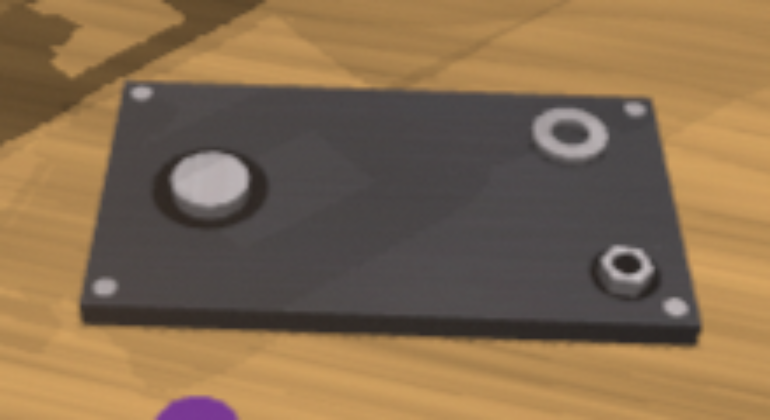

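View pics/e1.png

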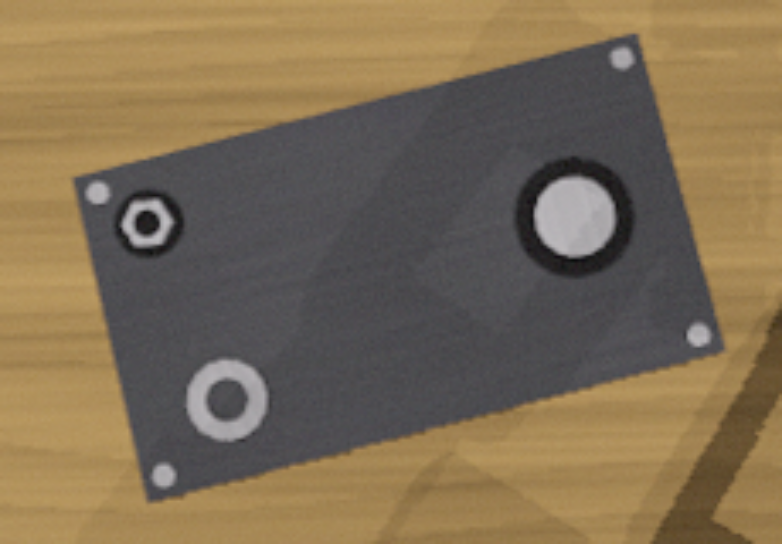

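The disc lies flat and centred in the well at (369,233), with its top 7 mm above the plate. The washer is still at (266,287).

```bash
python3 -c "
from cell import manip
print(manip.job_done())"
```

```text
the job is handed in; nothing more can be done
None
```

I gripped the solid silver disc lightly (8–10 N), slid it 110 mm along the plate to the middle of the large well, released it, backed the arm off and handed the job in at about 8.8 s.

- **Disc:** the last pictures show it lying level in the well, within about 1 mm of its centre. Its top is about 7 mm above the plate at all four spots I measured, as a seated disc should be.
- **Washer:** it did not move; its pixel position is within 0.2 px of the start.
- **Forces:** the readings I saw at the wrist stayed below 6 N, the highest being about 5 N upward while the jaws were closed on the disc.
- **Disagreement:** the wrist-camera detector did not report the silver disc in its best three and gave the green and purple look-alikes instead. I used the top camera's position, and the disc showed where that predicted in the wrist picture.

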